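Mesh the vial carousel onto its splined drive

ROBOT

A 6-joint arm with a two-finger parallel gripper is mounted at the origin on a cart in front of the work surface, level with it; the furniture and walls round the work are solid. World frame = base frame: x ahead of the robot, y to its left, z up, the work surface at z = 0. Lengths are in m, angles in rad, forces in N, time in s.
With the tool pointing down it reaches from about 0.275 to 0.875 m from the base axis. Payload 12.5 kg.
Tool frame: the origin (TCP) lies on the centre line of the jaws, within the pads' length; the fingertips stand r.finger_overhang ahead of it and the grasp point (between the pads) lies 3 mm ahead of it (r.finger_overhang is the distance from the TCP to the fingertips, in m); z points along the fingers, y is the direction in which the jaws open and shut (so a half turn about z gives the same grasp; the last joint's range is limited). The gripper opens to 85 mm and grips with 20 to 120 N. Pads are 22 mm wide; open, the fingers measure 114 mm over their backs; the gripper's body (76 mm by 85 mm) begins 54 mm behind the grasp point. The pads swing forward as they close: fully open they stand 13 mm farther back than shut.
Start: joints at [1.179, 0.351, 1.652, -0, 1.139, -0.085], TCP at [0.166, 0.524, 0.253] pointing down, gripper open.
Joint ranges: [-2.75, 2.75], [-0.79, 2.1], [0.01, 2.65], [-1.57, 4.71], [0.07, 3.14], [-2.87, 2.87]. Speed limits (rad/s): [2.22, 2.22, 2.79, 3.14, 3.14, 3.14].

INTERFACE

Orientations are given as a unit quaternion [x, y, z, w].
In Python, from cell import r, optics gives the robot as it stands. The module is installed in compiled form; this text tells all that it offers. Calls block until the motion is done:
- r.move_to(position, orientation): joint-space move of the TCP to a pose.
- r.move_linear(position, rot=None, vel=0.15): straight line of the TCP; rot=None keeps the orientation; vel is the mean speed in m/s.
- r.set_joints(angles): joint-space move.
- r.set_gripper(opening, squeeze=None): opening from 0.0 (shut) to 1.0 (fully open); squeeze is the grip in N (None keeps the last); returns when the fingers have stopped.
- r.sleep(seconds).
- r.inverse_kinematics(position, orientation): joint angles nearest the present ones, or None.
- optics.get_image(name): name is "scene" or "top" or "wrist"; returns a dict with "pixels" (400x640x3 uint8, red, green, blue), "depth" (400x640 float32, m along the optical axis (not along the pixel's ray), 0 where there is no reading), "fx", "fy", "cx", "cy" (pixels), "camera_from_world" (4x4, takes a point from world to camera coordinates); the wrist camera has in their place "mount" (4x4, takes a point from camera to tool coordinates, whose origin is the TCP and whose axes are the flange's). Camera axes: x right, y down, z forward; pixel columns grow to the right and rows downward; lengths in m; the calibration is good to about 2 mm. A picture is of the moment at which its call begins: read the wrist's pose just before it.
A pose or a line that the arm cannot do raises r.PlanningError and nothing moves.
- r.hand_in(): hands the job in, once; it reports no verdict.
Readings, each from a call of its own:
- r.current_t(): time.
- r.current_q(): joint angles.
- r.current_qvel(): joint speeds.
- r.current_effort(): joint torques, N m.
- r.current_tool_pos(): TCP position.
- r.current_ee_rot(): TCP orientation.
- r.current_contact_force(): force on the tool from outside, world axes, zero at the start.
- r.current_torque(): the same for the moment, N m.
- r.current_opening(): opening from 0.0 (shut) to 1.0 (fully open).
Only numpy, scipy, OpenCV 4.12 (cv2) and the standard library are available. Lean on these libraries where they do the work, as an engineer would, in place of code of your own. Each camera call takes 0.05 s, during which the arm holds its last target.

TASK

Fit the blue vial carousel onto the splined spindle of the white drive unit: lift it by its black grip bar, lower it over the spindle, and rock it round to and fro under light pressure until the teeth mesh and it slides fully home, flat on the rubber seat. Never force it (the spline must not see more than 50 N), let go of it in the end, and leave the two sample vials standing where they are.

Things in the scene. Friction and masses are not known exactly. Their poses are not given: they have to be found in the camera images.
- carousel: Blue vial carousel, loose, about 0.35 kg, stands upright on its hub, 80 mm tall. Blue disc 110 mm across, 8 mm thick, with 8 round vial wells; aluminium hub 56 mm across and 36 mm tall below it; black grip bar on top. Origin: centre of the hub's underside (same as hub_foot); z is its axis, up; x along the bar.
- grip (a point): Centre of the carousel's black grip bar, on its axis, 66 mm above hub_foot. The bar is 46 mm long (along x), 20 mm wide (along y: pinch it this way) and 36 mm tall, from 22 mm below this point (upper face of the disc) to 14 mm above it. Axes as the carousel's.
- hub_foot (a point): Centre of the underside of the carousel's hub. The hub has a bore 40 mm across, 36 mm deep, open below, with six inward keys 60 degrees apart, 6.5 mm wide, leaving a round opening 27 mm across between them; the keys begin 6 mm above the underside and are 20 mm tall. Fully home, this point meets the point seat_top.
- drive: White drive unit fixed to the bench, 150 x 150 x 50 mm, turned about the vertical. Origin at the centre of its underside; z up; control panel on its -x side. In the middle of its top a steel flange 72 mm across, on it a sprung black rubber-faced seat ring 59 mm across, and the upright splined spindle. More than 50 N between carousel and drive counts as damage.
- seat_top (a point): Centre of the seat ring's upper face (as it stands free), on the spindle's axis, 54 mm above the bench. From there rises a smooth core 25.8 mm across and 33 mm tall, the top 6 mm tapering to 14 mm across. Once hub_foot is less than 21 mm above this point the core's full width is in between the keys and centres them.
- tooth_tops (a point): Point on the spindle's axis at the height of its tooth tops, 19 mm above seat_top. Six teeth, 6.5 mm wide, 37 mm across their tips, 60 degrees apart, reach from 5.5 to 19 mm above seat_top, top edges rounded by 1 mm. Unmeshed keys stand on them with hub_foot 13 mm above seat_top; meshed they slide down to 0.
- spindle_nose (a point): Top of the spindle, 33 mm above seat_top. The spindle's angle is arbitrary and not reported (no point turns with it): find it by feel or sight. Play is about 3 degrees either side in each 60, so turning through 60 degrees must pass a mesh. A brake holds the spindle; it slips at 0.25 N m. The spline is steel, the seat ring gives way 3 mm, about 4 N per mm.
- vial_left_mid (a point): Middle (half-way up) of a loose capped sample vial, 27 mm in diameter and 57 mm tall, upright on the bench beyond the work; leave alone. z is its axis.
- vial_right_mid (a point): Middle (half-way up) of a second loose capped sample vial, 27 mm in diameter and 57 mm tall, upright on the bench beyond the work; leave alone. z is its axis.
Things that resemble listed ones, but are neither listed nor needed, are in the scene too. What is shaped like the carousel but red is not meant. What is shaped like the part that bears vial_right_mid but yellow is not meant.

How it is judged:
On the way, in this order (a step that is already met when the one before it is completed fails the run):
1. the carousel is lifted clear of the bench (hub more than 30 mm up), upright (height (world z) of hub_foot above 0.03 m and angle between hub_foot's own z axis and vertical below 0.35 rad), for 0.2 s.
2. the carousel is meshed and fully home on the seat (z of hub_foot in the frame of drive between 0.05 and 0.057 m and horizontal distance between hub_foot and seat_top below 0.003 m and angle between hub_foot's own z axis and vertical below 0.05 rad), for 0.2 s.
At the end, for the whole second after the job is handed in: the hub's underside lies on the rubber seat (within 4 mm below and 3 mm above in height and 3 mm sideways), upright within 0.05 rad, released and at rest; the vials stand where they stood (all of step 2 and linear speed of carousel below 0.02 m/s and not (distance of vial_left_mid from where it was at the start of the episode above 0.02 m or angle between vial_left_mid's own z axis and vertical above 0.4 rad) and not (distance of vial_right_mid from where it was at the start of the episode above 0.02 m or angle between vial_right_mid's own z axis and vertical above 0.4 rad)); the robot touches nothing.
It fails at once if carousel and drive press on each other with more than 50 N (contact force between carousel and drive above 50 N).
It fails at once if the vial_left is pushed more than 20 mm or tipped (distance of vial_left_mid from where it was at the start of the episode above 0.02 m or angle between vial_left_mid's own z axis and vertical above 0.4 rad).
It fails at once if the vial_right is pushed more than 20 mm or tipped (distance of vial_right_mid from where it was at the start of the episode above 0.02 m or angle between vial_right_mid's own z axis and vertical above 0.4 rad).
It also fails if it takes over 64 s, if anything falls off the work surface, if the arm or the gripper's body presses on something with over 40 N, if the wrist force passes 120 N, or if a joint passes its speed limit or range.

## Working session

There is one attempt and no reset: what is moved stays moved. The work goes in short steps, each a Python script; the robot and the scene stay as the last script left them, time stands still between calls to the robot, and variables do not carry over. Pictures are saved under pics/ and viewed, and the job is handed in when it is done.

```bash
mkdir -p pics; python3 - <<'E'
from cell import r, optics
import cv2,numpy as np
for n in ("scene","top"):
    d=optics.get_image(n); cv2.imwrite(f"pics/{n}0.png",d["pixels"][:,:,::-1])
    np.savez(f"{n}0.npz",**d); print(n,d["fx"],d["cx"],d["cy"],np.round(d["camera_from_world"],3).tolist())
print(r.current_t(),r.finger_overhang,r.current_ee_rot(),r.current_contact_force())
E
```

```text
scene 414.4755451524783 322.32954075995013 198.6317981963162 [[-0.75, -0.662, 0.014, 0.621], [-0.529, 0.586, -0.613, 0.214], [0.398, -0.467, -0.79, 0.794], [0.0, 0.0, 0.0, 1.0]]
top 407.71088290325224 323.4497458247881 190.73608980881136 [[0.026, -0.999, -0.02, 0.247], [-0.99, -0.023, -0.142, 0.61], [0.142, 0.023, -0.99, 0.944], [0.0, 0.0, 0.0, 1.0]]
0.1 0.022 [ 1.52775818e-01  9.88260727e-01 -5.16759325e-04 -1.31505720e-04] [-0.08543894  0.57698065 -0.63357325]
```

View pics/scene0.png

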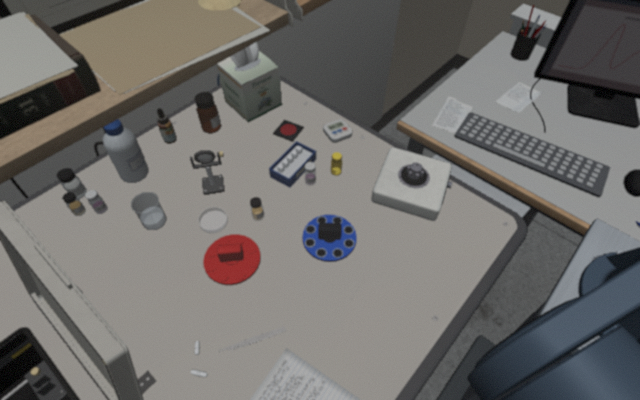

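View pics/top0.png

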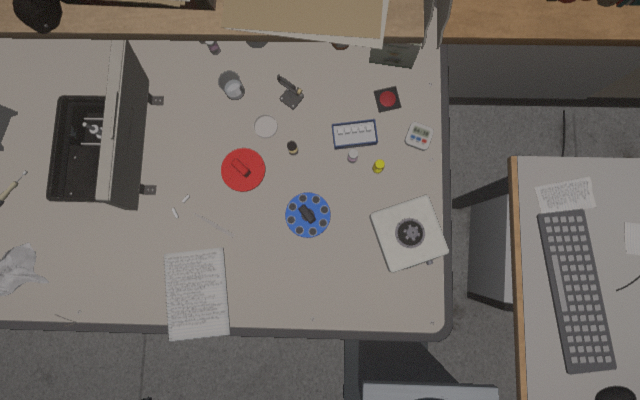

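The top view shows the blue carousel at about (308,215), the drive flange at (410,233), the brown vial at (292,147) and the white vial at (353,156). The red carousel and yellow vial are the decoys. Next I'll measure positions.

```bash
cat > h.py <<'E'
import numpy as np,cv2
def ray(d,u,v,z,T=None):
    """world point at height z for pixel(s); T = world_from_camera"""
    T=np.linalg.inv(d["camera_from_world"]) if T is None else T
    k=np.array([(u-d["cx"])/d["fx"],(v-d["cy"])/d["fy"],1.0])
    w=T[:3,:3]@k; o=T[:3,3]; return o+w*(z-o[2])/w[2]
def cloud(d,T=None):
    T=np.linalg.inv(d["camera_from_world"]) if T is None else T
    v,u=np.mgrid[0:400,0:640]; Z=d["depth"]
    P=np.stack([(u-d["cx"])/d["fx"]*Z,(v-d["cy"])/d["fy"]*Z,Z],-1)
    return P@T[:3,:3].T+T[:3,3]
E
python3 - <<'E'
from h import *
for n in("top","scene"):
    d=dict(np.load(n+"0.npz")); hsv=cv2.cvtColor(d["pixels"],cv2.COLOR_RGB2HSV)
    P=cloud(d); print(n)
    m=cv2.inRange(hsv,(105,120,80),(125,255,255))
    nb,l,s,c=cv2.connectedComponentsWithStats(m)
    for i in range(1,nb):
        if s[i,4]>150:
            print(s[i],c[i])
            ct=cv2.findContours((l==i).astype(np.uint8),cv2.RETR_EXTERNAL,2)[0][0]
            e=cv2.fitEllipse(cv2.convexHull(ct)); print(' ell',e,ray(d,*e[0],.040), 'z',np.nanmedian(P[l==i][:,2]))
    # white drive
    p=P.reshape(-1,3); ok=(d["depth"].ravel()>0)
    for nm,lo,hi,x0,x1,y0,y1 in (("drivetop",.045,.053,.3,.75,-.2,.2),("seat+",.053,.06,.3,.75,-.2,.2),("nose",.075,.1,.3,.75,-.2,.12),("bar",.065,.09,.3,.75,.12,.4)):
        q=p[ok&(p[:,2]>lo)&(p[:,2]<hi)&(p[:,0]>x0)&(p[:,0]<x1)&(p[:,1]>y0)&(p[:,1]<y1)]
        if len(q): print(nm,len(q),q.mean(0).round(4),q.min(0).round(3),q.max(0).round(3), cv2.minAreaRect(q[:,:2].astype(np.float32)))
d=dict(np.load("top0.npz"))
for nm,u,v in(("vl",292,147),("vr",353,156),("yel",379,166),("drv",410,232)): print(nm,ray(d,u,v,.05 if nm!="drv" else .07))
im=d["pixels"][170:290,260:460,::-1]; cv2.imwrite("pics/topz.png",cv2.resize(im,(800,480),interpolation=cv2.INTER_CUBIC))
E
```

```text
top
[286 193  44  44 790] [307.59113924 214.65822785]
 ell ((307.412353515625, 214.646484375), (43.76038360595703, 44.07135772705078), 92.48878479003906) [0.54564762 0.29908421 0.04      ] z 0.04404865598490748
drivetop 3231 [0.5072 0.0558 0.0499] [ 0.417 -0.036  0.045] [0.691 0.194 0.053] ((0.5742917060852051, 0.07973402738571167), (0.29087820649147034, 0.14873921871185303), 20.499061584472656)
seat+ 581 [0.5484 0.077  0.055 ] [ 0.422 -0.023  0.053] [0.707 0.199 0.06 ] ((0.5877561569213867, 0.0855482965707779), (0.3020874857902527, 0.13903406262397766), 21.346078872680664)
nose 106 [0.5077 0.0556 0.0843] [0.494 0.042 0.075] [0.52  0.067 0.092] ((0.5068222284317017, 0.05453350394964218), (0.02415144257247448, 0.025736818090081215), 88.14289855957031)
bar 169 [0.5459 0.2986 0.0791] [0.525 0.279 0.07 ] [0.567 0.319 0.085] ((0.546305775642395, 0.298993855714798), (0.04635577276349068, 0.01977304369211197), 41.22234344482422)
scene
[303 218  53  43 827] [328.9407497  241.62636034]
 ell ((329.0736083984375, 237.55955505371094), (45.46718215942383, 52.39903259277344), 92.61869812011719) [0
[... 230 characters left out ...]
6611328)
seat+ 438 [0.552  0.0891 0.0554] [ 0.42  -0.019  0.053] [0.706 0.2   0.06 ] ((0.5841279029846191, 0.08884336054325104), (0.304476261138916, 0.13415594398975372), 21.293596267700195)
nose 107 [0.5048 0.0615 0.0839] [0.492 0.049 0.075] [0.518 0.074 0.091] ((0.5045788288116455, 0.06165928393602371), (0.02695285901427269, 0.024521933868527412), 5.13638162612915)
bar 279 [0.5426 0.3044 0.0775] [0.523 0.283 0.065] [0.566 0.322 0.083] ((0.5441781878471375, 0.3027268648147583), (0.0451376773416996, 0.019992049783468246), 42.15237808227539)
vl [0.71054041 0.34165981 0.05      ]
vr [0.69109059 0.1914662  0.05      ]
yel [0.66755495 0.12791575 0.05      ]
drv [0.5085361  0.05728395 0.07      ]
```

View pics/topz.png

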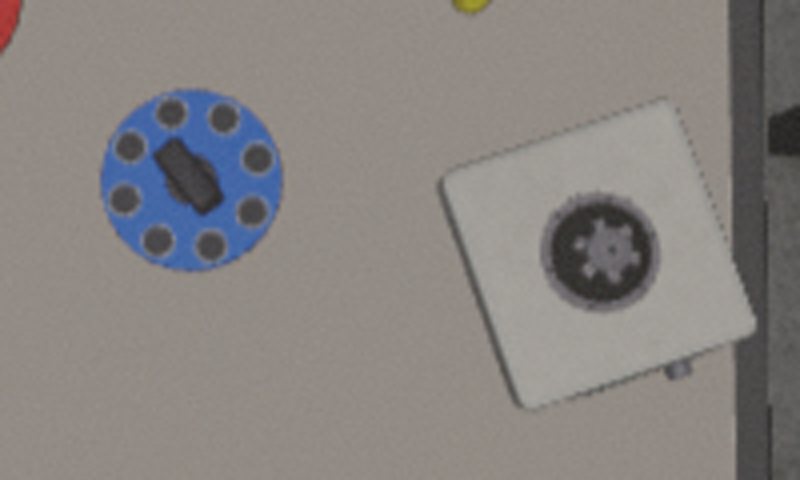

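```bash
cat >> h.py <<'E'
from scipy.spatial.transform import Rotation as R
def q(deg): a=np.radians(deg)/2; return [np.cos(a),np.sin(a),0,0]
def wrist(r,optics,name):
    p=r.current_tool_pos();o=r.current_ee_rot(); d=optics.get_image("wrist")
    T=np.eye(4);T[:3,:3]=R.from_quat(o).as_matrix();T[:3,3]=p; T=T@d["mount"]
    cv2.imwrite(f"pics/{name}.png",d["pixels"][:,:,::-1]); np.savez(name+".npz",T=T,**d); return d,T
E
python3 - <<'E'
from cell import r, optics
from h import *
r.move_to([.507,.057,.26],q(41.5)); d,T=wrist(r,optics,"w1"); print(np.round(d["mount"],3).tolist(),T.round(3).tolist(),r.current_q(),r.current_t())
r.move_to([.545,.300,.26],q(41.5)); d,T=wrist(r,optics,"w2"); print(r.current_t(),r.current_tool_pos())
E
```

```text
[[0.0, -0.959, -0.284, 0.072], [1.0, -0.0, 0.0, 0.001], [-0.0, -0.284, 0.959, -0.12], [0.0, 0.0, 0.0, 1.0]] [[0.664, -0.717, -0.212, 0.561], [-0.748, -0.636, -0.189, 0.105], [0.0, 0.284, -0.959, 0.38], [0.0, 0.0, 0.0, 1.0]] [2.20362017e-02 2.71130081e-01 1.74498374e+00 7.48683866e-05
 1.12550852e+00 8.66949739e-01] 2.225
3.2417 [0.54523376 0.298642   0.26013051]
```

View pics/w1.png

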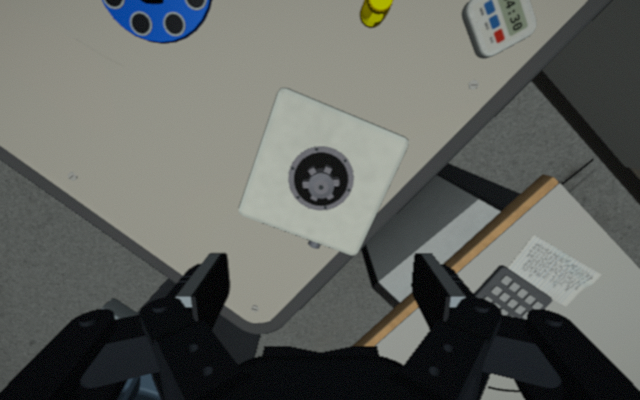

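View pics/w2.png

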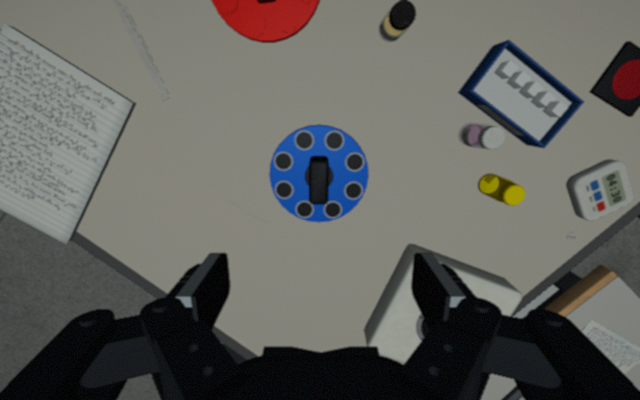

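```bash
python3 - <<'E'
from h import *
d=dict(np.load("w2.npz"));T=d["T"];P=cloud(d,T);hsv=cv2.cvtColor(d["pixels"],cv2.COLOR_RGB2HSV)
m=cv2.inRange(hsv,(105,120,60),(125,255,255)); m[230:]=0;m[:110]=0;m[:,:240]=0;m[:,400:]=0
ct=np.vstack(cv2.findContours(m,0,2)[0]); e=cv2.fitEllipse(cv2.convexHull(ct)); print(e,ray(d,*e[0],.042,T))
def rect(z0,z1,c,rad):
    p=P.reshape(-1,3);s=(d["depth"].ravel()>0)&(p[:,2]>z0)&(p[:,2]<z1)&(np.hypot(*(p[:,:2]-c).T)<rad)
    g=p[s]; print(len(g),g.mean(0).round(4),cv2.minAreaRect(g[:,:2].astype(np.float32)),np.median(g[:,2])); return g
rect(.07,.09,[.546,.3],.05); rect(.038,.048,[.546,.3],.07)
rect(-.005,.005,[.546,.3],.1)
d=dict(np.load("w1.npz"));T=d["T"];P=cloud(d,T)
rect(.084,.092,[.507,.057],.03);rect(.066,.077,[.507,.057],.03);rect(.052,.056,[.507,.057],.04);rect(.046,.0515,[.507,.057],.12)
# rectified view of tooth-top plane z=.073
c=np.array([.507,.057]);S=10000  # px per m
src=[];dst=[]
K=np.array([[d["fx"],0,d["cx"]],[0,d["fy"],d["cy"]],[0,0,1]]);Ti=np.linalg.inv(T)
for dx in(-.04,.04):
  for dy in(-.04,.04):
    w=np.array([c[0]+dx,c[1]+dy,.073,1]);k=K@(Ti@w)[:3];src.append(k[:2]/k[2]);dst.append([300-dy*7500,300-dx*7500])
H=cv2.getPerspectiveTransform(np.float32(src),np.float32(dst))
im=cv2.warpPerspective(d["pixels"],H,(600,600),flags=cv2.INTER_CUBIC)
cv2.imwrite("pics/rect1.png",im[:,:,::-1])
E
```

```text
((318.4979248046875, 173.02769470214844), (96.26976013183594, 97.82600402832031), 92.3775405883789) [0.54710356 0.3023318  0.042     ]
883 [0.5466 0.3016 0.0787] ((0.5453300476074219, 0.3004370331764221), (0.046466123312711716, 0.019424621015787125), 41.08656311035156) 0.0790422219708346
6591 [0.5478 0.3027 0.0437] ((0.5456569194793701, 0.3004489541053772), (0.10830920934677124, 0.10908030718564987), 40.694740295410156) 0.04367544969934789
12716 [ 0.556   0.3082 -0.0007] ((0.5460684299468994, 0.3001031279563904), (0.1994786411523819, 0.1995580643415451), 60.987545013427734) -0.0007073844024173548
277 [0.5076 0.0564 0.086 ] ((0.5069354772567749, 0.056845709681510925), (0.0184811819344759, 0.019796831533312798), 29.68262481689453) 0.08604717601281137
255 [0.5103 0.0585 0.072 ] ((0.5071554780006409, 0.05608882009983063), (0.034535132348537445, 0.036824118345975876), 46.3539924621582) 0.0722553856097406
1406 [0.5095 0.058  0.0534] ((0.5070978999137878, 0.05605807155370712), (0.05792372301220894, 0.05861276015639305), 86.47286987304688) 0.05340710944103749
15046 [0.5115 0.0598 0.0492] ((0.507274866104126, 0.05610337480902672), (0.1467091292142868, 0.14648787677288055), 20.047794342041016) 0.04928355678417856
```

View pics/rect1.png

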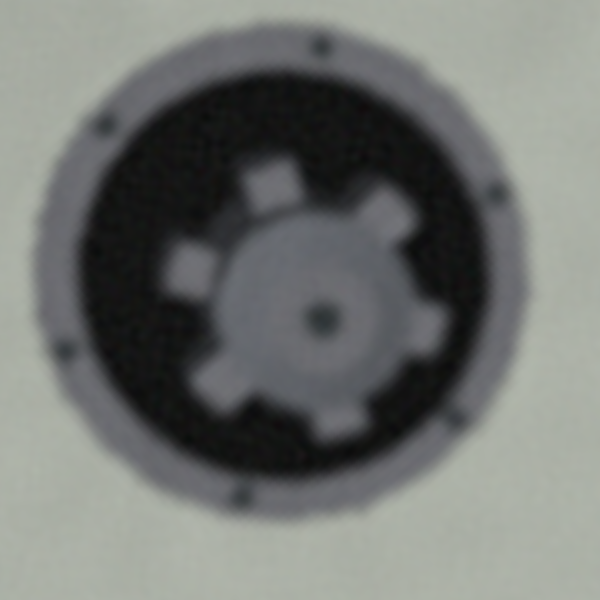

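The drive teeth sit at about 15.8° (mod 60), with the spindle axis at about (0.507, 0.056). The bar is at (0.5454, 0.3004), 41°. Now the grasp.

```bash
python3 - <<'E'
from cell import r, optics
from h import *
r.move_to([.5455,.3005,.15],q(41.2)); r.set_gripper(.6)
r.move_linear([.5455,.3005,.0705],vel=.12)
print(r.current_tool_pos(),r.current_contact_force())
r.set_gripper(0,60); print(r.current_opening(),r.current_contact_force(),r.current_t())
r.move_linear([.5455,.3005,.125],vel=.12); r.sleep(.4)
print(r.current_tool_pos(),R.from_quat(r.current_ee_rot()).as_matrix()[:,0],r.current_contact_force(),r.current_torque(),r.current_t(),r.current_opening())
for n in("scene","top"):
    d=optics.get_image(n); np.savez(n+"1.npz",**d); cv2.imwrite(f"pics/{n}1.png",d["pixels"][:,:,::-1])
E
```

```text
[0.54586909 0.30070325 0.07113862] [-0.69675077 -0.81189674  0.97233187]
0.22255367806908727 [-0.55749617  0.34323682  5.36760037] 5.3917
[0.54541022 0.30047549 0.12467782] [ 7.52405365e-01  6.58700227e-01 -4.21441802e-04] [-0.33389813 -0.03401459 -3.13114743] [-0.04431505  0.00011732  0.04714777] 6.4 0.2241793944900619
```

View pics/scene1.png

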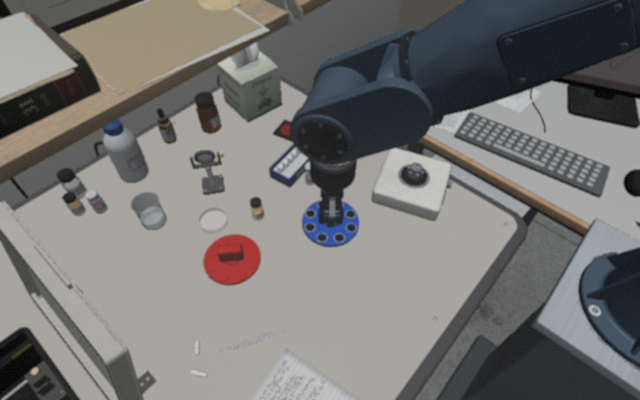

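```bash
python3 - <<'E'
from cell import r, optics
from h import *
r.move_linear([.5455,.3005,.19],vel=.2)
r.move_to([.507,.056,.19],q(45.8)); r.sleep(.3)
print(r.current_tool_pos(),R.from_quat(r.current_ee_rot()).as_euler('zyx'),r.current_contact_force(),r.current_torque(),r.current_t(),r.current_q().round(2))
d,T=wrist(r,optics,"w3")
P=cloud(d,T);hsv=cv2.cvtColor(d["pixels"],cv2.COLOR_RGB2HSV)
m=cv2.inRange(hsv,(105,120,60),(125,255,255)); ct=max(cv2.findContours(m,0,2)[0],key=cv2.contourArea)
e=cv2.fitEllipse(cv2.convexHull(ct)); s=m>0
print(e,ray(d,*e[0],.042+.19-.0703,T),P[s].mean(0),np.median(P[s][:,2]))
E
```

```text
[0.50711869 0.05663832 0.18986015] [-8.00347348e-01 -1.22074589e-04 -3.14156136e+00] [-0.05022948  0.93532502 -2.60212972] [-0.05070677  0.00206005  0.00309039] 8.25 [0.02 0.36 1.82 0.   0.97 0.79]
((319.7676696777344, 243.8673095703125), (192.00157165527344, 208.34466552734375), 89.66133117675781) [0.51078997 0.0597803  0.1617    ] [0.52412575 0.06981454 0.16100629] 0.1621670694101941
```

View pics/w3.png

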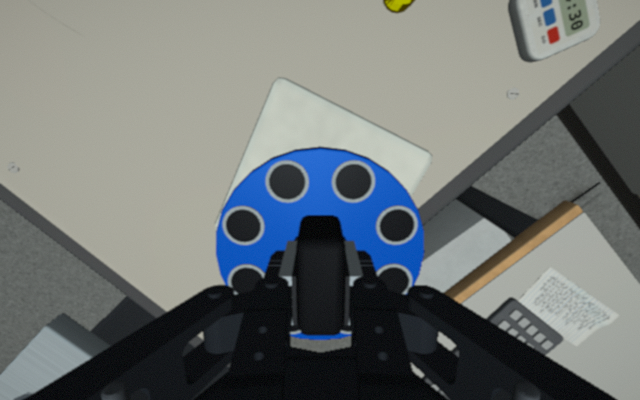

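```bash
python3 - <<'E'
from h import *
from scipy.optimize import least_squares
for n,z,tc,ang in(("w2",.044,None,41.2),("w3",.0437+.1199,[.5071,.0566],45.8)):
    d=dict(np.load(n+".npz"));T=d["T"];hsv=cv2.cvtColor(d["pixels"],cv2.COLOR_RGB2HSV)
    m=cv2.inRange(hsv,(105,120,60),(125,255,255)); ct=max(cv2.findContours(m,0,1)[0],key=cv2.contourArea)
    h=ct[:,0]
    W=np.array([ray(d,u,v,z,T)[:2] for u,v in h])
    f=least_squares(lambda p:np.hypot(*(W-p[:2]).T)-.055,[*W.mean(0)],loss='soft_l1',f_scale=.0005)
    rr=np.hypot(*(W-f.x[:2]).T); print(n,f.x,'inl',(abs(rr-.055)<.001).sum(),len(rr), np.percentile(rr,[50,90,99]))
    if tc is not None:
        a=np.radians(ang);dv=f.x-tc;print('along x',dv@[np.cos(a),np.sin(a)],'along y',dv@[np.sin(a),-np.cos(a)])
E
```

```text
w2 [0.74880818 0.19591889] inl 27 245 [0.05140943 0.05697672 0.05869144]
w3 [0.50644026 0.05530193] inl 242 638 [0.0531935  0.05566389 0.05600687]
along x -0.0013905493233583453 along y 0.00043199663494689105
```

```bash
cat >> h.py <<'E'
def st(r,tag=""):
    f=np.array(r.current_contact_force());t=np.array(r.current_torque());p=np.array(r.current_tool_pos())
    a=np.degrees(2*np.arctan2(*np.array(r.current_ee_rot())[[1,0]]))
    print(tag,"p",(p*1e3).round(2),"a",round(a,2),"F",f.round(2),"M",t.round(3),"t",round(r.current_t(),2)); return p,f,t
E
python3 - <<'E'
from cell import r, optics
from h import *
c=[.5075,.0565]
r.move_linear([*c,.163],vel=.1); r.sleep(.2); st(r)
for z in [.158,.154,.150,.147,.1445,.1425,.141,.140,.139,.138]:
    r.move_linear([*c,z],vel=.04); r.sleep(.05); p,f,t=st(r,z)
    if abs(f[2]+2.8)>8 or np.hypot(*f[:2])>10: break
E
```

```text
p [507.79  56.49 163.59] a 45.8 F [ 0.81  0.63 -2.97] M [-0.009 -0.066  0.029] t 8.92
0.158 p [507.45  56.49 157.92] a 45.8 F [ 0.78  0.13 -2.67] M [-0.006 -0.001 -0.003] t 9.24
0.154 p [507.43  56.49 153.85] a 45.8 F [-0.16 -0.19 -3.74] M [ 0.024 -0.044  0.014] t 9.54
0.15 p [507.44  56.5  149.86] a 45.8 F [-0.78 -0.55 -3.2 ] M [0.016 0.026 0.044] t 9.84
0.147 p [507.48  56.52 146.93] a 45.8 F [ 0.59 -0.47 -2.83] M [0.004 0.028 0.023] t 10.14
0.1445 p [507.51  56.5  144.46] a 45.8 F [-0.39  0.49 -3.61] M [-0.009 -0.01  -0.029] t 10.44
0.1425 p [507.5   56.5  142.46] a 45.8 F [ 0.2   0.05 -2.99] M [-0.013 -0.066  0.03 ] t 10.74
0.141 p [507.48  56.5  140.96] a 45.8 F [ 0.32 -0.23 -2.95] M [ 0.021 -0.004  0.009] t 11.04
0.14 p [507.51  56.5  139.99] a 45.8 F [-0.55 -0.57 -2.95] M [ 0.024 -0.035 -0.095] t 11.34
0.139 p [507.47  56.49 138.95] a 45.8 F [-0.21 -0.18 -2.98] M [-0.019 -0.022 -0.003] t 11.64
0.138 p [507.48  56.5  137.96] a 45.8 F [ 0.36 -0.07 -1.84] M [-0.011  0.036  0.053] t 11.94
```

```bash
python3 - <<'E'
from cell import r, optics
from h import *
c=[.5075,.0565]
for z in [.1375,.137,.1365,.136,.1355,.135,.1345,.134,.133]:
    r.move_linear([*c,z],vel=.02); r.sleep(.05); p,f,t=st(r,z)
    if abs(f[2]+2.8)>7 or np.hypot(*f[:2])>10: break
E
```

```text
0.1375 p [507.51  56.5  137.49] a 45.8 F [ 0.19 -0.67 -3.59] M [-0.014 -0.008  0.021] t 12.24
0.137 p [507.49  56.5  136.98] a 45.8 F [-0.08  0.64 -2.27] M [ 0.026  0.008 -0.011] t 12.54
0.1365 p [507.47  56.51 136.46] a 45.8 F [ 0.92 -0.27 -2.58] M [0.013 0.008 0.041] t 12.84
0.136 p [507.48  56.51 135.97] a 45.8 F [ 0.86 -1.03 -2.04] M [ 0.003 -0.013 -0.038] t 13.14
0.1355 p [507.51  56.49 135.5 ] a 45.8 F [ 0.13 -0.77 -2.72] M [ 0.024 -0.02  -0.057] t 13.44
0.135 p [507.49  56.51 134.99] a 45.8 F [ 0.11 -0.01 -2.63] M [ 0.026 -0.045  0.054] t 13.74
0.1345 p [507.5   56.51 134.5 ] a 45.8 F [ 0.75 -0.09 -3.08] M [-0.035 -0.029 -0.025] t 14.04
0.134 p [507.51  56.5  133.97] a 45.8 F [-0.47  0.84 -4.01] M [ 0.031  0.015 -0.017] t 14.34
0.133 p [507.46  56.5  132.94] a 45.8 F [ 0.69 -0.52 -2.14] M [-0.018 -0.004  0.07 ] t 14.64
```

```bash
python3 - <<'E'
from cell import r, optics
from h import *
c=[.5075,.0565]
for z in [.132,.131,.130,.129,.128,.127,.1262,.1255,.125,.1245,.124,.1235,.123]:
    r.move_linear([*c,z],vel=.02); r.sleep(.05); p,f,t=st(r,z)
    if f[2]+2.8>6 or np.hypot(*f[:2])>10: break
E
```

```text
0.132 p [507.48  56.49 131.98] a 45.8 F [-1.38 -0.34 -3.19] M [-0.04  -0.02   0.043] t 14.94
0.131 p [507.49  56.5  130.97] a 45.8 F [-0.55  0.53 -3.62] M [ 0.028 -0.027 -0.009] t 15.24
0.13 p [507.49  56.51 129.98] a 45.8 F [ 0.2   0.41 -2.93] M [-0.018 -0.001  0.04 ] t 15.54
0.129 p [507.49  56.5  128.97] a 45.8 F [ 0.25 -0.04 -2.43] M [-0.017  0.027 -0.027] t 15.84
0.128 p [507.49  56.49 127.97] a 45.8 F [-1.09 -0.25 -3.01] M [-0.001 -0.009 -0.046] t 16.14
0.127 p [507.5   56.51 126.97] a 45.8 F [-0.04  0.67 -3.06] M [ 0.02  -0.009 -0.005] t 16.44
0.1262 p [507.48  56.49 126.17] a 45.8 F [ 0.57 -0.36 -3.13] M [ 0.029 -0.022  0.013] t 16.74
0.1255 p [507.49  56.5  125.47] a 45.8 F [-0.83  0.31 -1.69] M [-0.027 -0.012 -0.014] t 17.04
0.125 p [507.6   56.53 125.17] a 45.8 F [-0.45  0.17 -0.28] M [0.007 0.086 0.006] t 17.34
0.1245 p [507.56  56.52 124.63] a 45.8 F [-2.14  0.48  1.77] M [ 0.075  0.131 -0.013] t 17.64
0.124 p [507.56  56.52 124.12] a 45.8 F [-0.87  1.27  4.34] M [0.079 0.246 0.028] t 17.94
```

The force rises at about 4 N/mm from TCP z≈0.1253. That is the seat's height and stiffness, so it went through without touching the teeth. I'll release and check by camera.

```bash
python3 - <<'E'
from cell import r, optics
from h import *
c=[.5075,.0565]
r.sleep(.3); r.move_linear([*c,.1247],vel=.02); st(r)
r.set_gripper(.6); st(r,"open"); 
r.move_linear([*c,.20],vel=.1); st(r)
r.move_to([*c,.30],q(41.5)); r.sleep(.3); st(r)
d,T=wrist(r,optics,"w4")
P=cloud(d,T).reshape(-1,3); hsv=cv2.cvtColor(d["pixels"],cv2.COLOR_RGB2HSV)
def rect(z0,z1,ctr,rad):
    s=(d["depth"].ravel()>0)&(P[:,2]>z0)&(P[:,2]<z1)&(np.hypot(*(P[:,:2]-ctr).T)<rad); g=P[s]
    A=np.c_[g[:,:2]-ctr,np.ones(len(g))]; k=np.linalg.lstsq(A,g[:,2],rcond=None)[0]
    print(len(g),cv2.minAreaRect(g[:,:2].astype(np.float32)),"med z",np.median(g[:,2]),"slope",k[:2].round(3))
rect(.09,.105,c,.06); rect(.125,.145,c,.04); rect(.045,.055,c,.11)
t=optics.get_image("top"); np.savez("top2.npz",**t); cv2.imwrite("pics/top2.png",t["pixels"][:,:,::-1])
E
```

```text
p [507.57  56.5  124.66] a 45.8 F [0.03 0.88 0.83] M [ 0.094 -0.045  0.039] t 18.49
open p [507.5   56.45 124.65] a 45.8 F [0.68 0.06 0.38] M [0.007 0.026 0.097] t 18.9
 p [507.19  56.5  199.45] a 45.8 F [ 0.17 -0.47  0.74] M [-0.042  0.02   0.021] t 19.8
 p [507.23  56.49 298.99] a 41.5 F [-0.3  -0.65  0.43] M [-0.057 -0.002 -0.007] t 20.58
7102 ((0.5078596472740173, 0.055458687245845795), (0.10883509367704391, 0.10812433063983917), 39.66185760498047) med z 0.09767916896156434 slope [-0.001 -0.002]
957 ((0.5075445771217346, 0.0558859258890152), (0.04608217999339104, 0.019976172596216202), 45.81022262573242) med z 0.13296550317293826 slope [-0.011 -0.014]
6158 ((0.5072025656700134, 0.05601826682686806), (0.14744932949543, 0.14745444059371948), 20.030630111694336) med z 0.049044027636178045 slope [ 0. -0.]
```

View pics/w4.png

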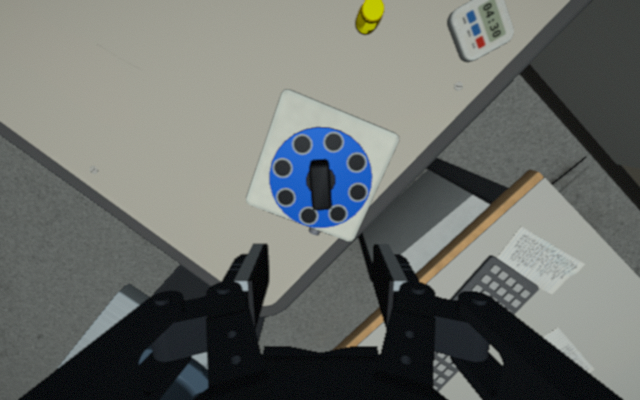

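View pics/top2.png

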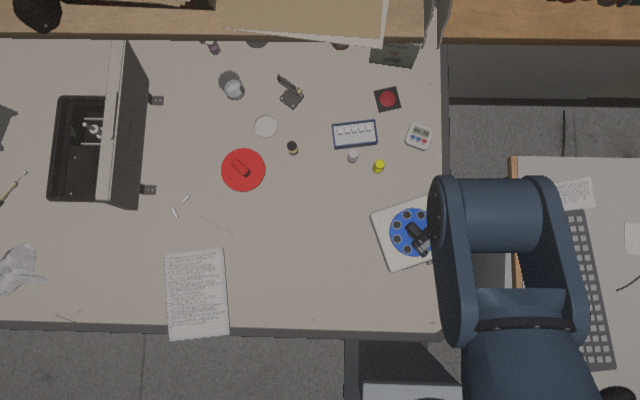

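The wrist view shows the carousel flat and centred on the drive at (321,178). The disc top is at about 98 mm, so the hub foot is at about 54 mm; unmeshed it would be 67 mm. In the top view the vials are still at (292,147) and (353,156). I'm handing in.

```bash
python3 - <<'E'
from cell import r
r.hand_in(); print(r.current_t())
E
```

```text
the job is handed in; nothing more can be done
the job is handed in; nothing more can be done
```

The carousel is fully home on the drive's seat and released, and I handed the job in at about 21 s of the 64 s allowed.

- **Lift:** I pinched it by the black grip bar and lifted it. The measured weight was about 3 N.
- **Meshing:** I read the spindle's tooth angle from the wrist camera, about 15.8° (mod 60). I turned the carousel to 45.8°, guessing that its keys line up with the bar. That was right: it slid past the tooth tops with no clear contact, so no rocking was needed.
- **Force:** The arm met only the seat spring, about 4 N per mm, with a peak load of about 7 N at the wrist.

Last checks before handing in:

- **Height:** The disc's upper face was at 97.7 mm, which puts the hub's underside at about 54 mm. Standing on the teeth it would be at 67 mm. The weight should press the seat to about 53 mm, and the 1 mm gap is within the camera's error.
- **Flatness and centring:** The disc was tilted by 0.002 rad and centred within about 1 mm of the spindle axis.
- **Vials:** Both appeared unmoved in the top view, judged by eye.
- **Robot:** The gripper was open and well clear, with no contact force.

No check failed. One disc-centre fit on an early picture locked onto the wrong object, so I discarded it.

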